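Sweep broken glass off the prep panel

ROBOT

A 6-joint arm with a two-finger parallel gripper is mounted at the origin on the work surface. World frame = base frame: x ahead of the robot, y to its left, z up, the work surface at z = 0. Lengths are in mm, angles in rad, forces in N, time in s.
With the tool pointing down it reaches from about 275 to 825 mm from the base axis. Payload 4.9 kg.
Tool frame: the origin (TCP) lies at the very end of the fingers, on their centre line; the grasp point (between the pads) lies 19 mm behind it; z points along the fingers, y is the direction in which the jaws open and shut (so a half turn about z gives the same grasp; the last joint's range is limited). The gripper opens to 85 mm and grips with 20 to 120 N. Pads are 22 mm wide; open, the fingers measure 114 mm over their backs; the gripper's body (76 mm by 85 mm) begins 54 mm behind the grasp point. The pads swing forward as they close: fully open they stand 13 mm farther back than shut.
Start: joints at [1.124, 0.326, -0.193, 1.052, 0, 1.437], TCP at [169.243, 523.331, 231.281] pointing down, gripper open.
Joint ranges: [-2.65, 2.65], [-0.97, 1.79], [-1.3, 1.35], [-1.93, 2.1], [-1.47, 1.37], [-3.14, 3.14]. Speed limits (rad/s): [2.57, 2.57, 3.14, 3.14, 3.14, 3.14].

INTERFACE

Orientations are given as [roll, pitch, yaw] about the fixed x, y, z axes, in that order (R = Rz(yaw) Ry(pitch) Rx(roll)).
In Python, from bench import bot, solve_ik, imaging gives the robot as it stands. Calls block until the motion is done:
- bot.move_ptp(position, orientation): joint-space move of the TCP to a pose.
- bot.movel(position, rot=None, max_speed=150, threshold=None): straight line of the TCP; rot=None keeps the orientation; max_speed is the mean speed in mm/s. With threshold (N) it stops when the force on the tool has changed by that much, and returns True; else False.
- bot.move_j(angles): joint-space move.
- bot.grip(opening, effort=None): opening from 0.0 (shut) to 1.0 (fully open); effort is the grip in N (None keeps the last); returns when the fingers have stopped.
- bot.dwell(seconds).
- solve_ik(position, orientation): joint angles nearest the present ones, or None.
- bot.get_state(): the state.
- imaging.capture(name): name is "scene" or "side" or "wrist"; returns the picture (420x560x3 uint8, blue, green, red); there is no depth.
- imaging.camera_model(name): a dict with "K" (3x3 intrinsics, pixels), "position" and "rotation" of the camera in the world. Camera axes: x right, y up, looking along -z (the intrinsics and any distortion apply to the point x, -y, -z); pixel columns grow to the right and rows downward; lengths in mm; the calibration is good to about 2 mm. A picture is of the moment at which its call begins: read the wrist's pose just before it. camera_model takes no time and is no camera call; for the wrist camera it gives the pose at the moment of the call.
A pose or a line that the arm cannot do raises bot.IKError and nothing moves.
- bot.sign_off(): hands the job in, once; it reports no verdict.
The state is a dict: "t": time; "qpos": joint angles; "joint_velocities": joint speeds; "effort": joint torques, N m; "tcp_pos": TCP position; "orientation": TCP orientation; "contact_force": force on the tool from outside, world axes, zero at the start; "wrist_torque": the same for the moment, N m; "opening": opening from 0.0 (shut) to 1.0 (fully open).
Only numpy, scipy, OpenCV 4.12 (cv2) and the standard library are available. Lean on these libraries where they do the work, as an engineer would, in place of code of your own. Each camera call takes 0.05 s, during which the arm holds its last target.

TASK

A brown bottle has chipped on the white prep panel. First take the clear blue-capped solvent bottle off the panel and stand it upright, wholly on the blue mat, and let go of it; then, holding the orange scraper block by its grey grip, sweep all five brown glass chips off the open end of the panel into the black catch tray fixed to it, and finally set the scraper down flat on the panel. Never touch the glass chips with the gripper's fingers and do not tip the bottle over.

Things in the scene. Friction and masses are not known exactly. Their poses are not given: they have to be found in the camera images.
- panel: Fixed raised white panel, black catch tray at one end; turned up to 0.25 rad. Origin: at bench level under the panel's centre. Flat top 45 mm up, 236 mm along its x, 260 along its y. Aluminium kerbs along x = -114 and +114 mm, 8 mm wide, 10 mm high, 220 mm clear between. Ends y = +130 and -130 mm open. The tray lies below the y = -130 mm edge: sweep towards the panel's -y.
- tray (a point): Centre of the inner floor of the black catch tray, 4 mm above the bench. Inside 228 mm along the panel's x, 111 mm along its y (panel y = -241 to -130 mm); rim 40 mm above the bench, 5 mm lower than the panel's top. Part of the fixed panel body.
- bottle: Clear bottle with pale filling and blue screw cap, about 0.2 kg, starts standing near the middle of the panel among the chips. Body 52 mm diameter up to 66 mm, shoulder to a 28 mm neck at 82 mm; cap 38 mm diameter, from 88 to 114 mm height. Origin: centre of its underside; z up its axis.
- mat: Fixed square dark-blue mat on the bench, 120 x 120 mm, 4 mm thick; on the left or on the right of the panel. Origin: centre of its underside (bench level).
- scraper: Loose block, 0.25 kg, standing flat on the bench, on the other side of the panel from the mat. Base 150 mm along its x, 40 along its y, 24 high: black rubber sole, orange body. Grey upright grip on it, 90 mm along x, 22 along y, from 24 to 72 mm height, to be pinched across y. The long faces (+y, -y) sweep; same after a half turn. Origin: centre of its underside.
- chip1: Flat irregular chip of thick dark-amber glass, about 26 x 20 mm and 8 mm thick, 12 g; origin at the centre of its underside. Starts lying loose on the white panel.
- chip2: Flat irregular chip of thick dark-amber glass, about 26 x 20 mm and 8 mm thick, 12 g; origin at the centre of its underside. Starts lying loose on the white panel.
- chip3: Flat irregular chip of thick dark-amber glass, about 26 x 20 mm and 8 mm thick, 12 g; origin at the centre of its underside. Starts lying loose on the white panel.
- chip4: Flat irregular chip of thick dark-amber glass, about 26 x 20 mm and 8 mm thick, 12 g; origin at the centre of its underside. Starts lying loose on the white panel.
- chip5: Flat irregular chip of thick dark-amber glass, about 26 x 20 mm and 8 mm thick, 12 g; origin at the centre of its underside. Starts lying loose on the white panel.

How it is judged (in metres and radians):
On the way, in this order (a step that is already met when the one before it is completed fails the run):
1. the bottle stands upright and released, wholly on the blue mat (x of bottle in the frame of mat between -0.036 and 0.036 m and y of bottle in the frame of mat between -0.036 and 0.036 m and angle between bottle's own z axis and vertical below 0.1 rad and height (world z) of bottle below 0.01 m and linear speed of bottle below 0.03 m/s and contact force between bottle and the fingers below 0.1 N), for 0.2 s.
2. the scraper block is down at the panel (sole less than 15 mm above its top), held by the fingers (x of scraper in the frame of panel between -0.13 and 0.13 m and y of scraper in the frame of panel between -0.16 and 0.16 m and z of scraper in the frame of panel between 0.04 and 0.06 m and contact force between scraper and the fingers above 0.5 N), for 0.1 s.
3. all five chips lie in the catch tray (x of chip1 in the frame of panel between -0.118 and 0.118 m and y of chip1 in the frame of panel between -0.246 and -0.128 m and z of each of chip1, chip2, chip3, chip4, chip5 in the frame of panel below 0.032 m and x of chip2 in the frame of panel between -0.118 and 0.118 m and y of chip2 in the frame of panel between -0.246 and -0.128 m and x of chip3 in the frame of panel between -0.118 and 0.118 m and y of chip3 in the frame of panel between -0.246 and -0.128 m and x of chip4 in the frame of panel between -0.118 and 0.118 m and y of chip4 in the frame of panel between -0.246 and -0.128 m and x of chip5 in the frame of panel between -0.118 and 0.118 m and y of chip5 in the frame of panel between -0.246 and -0.128 m), for 0.2 s.
At the end, for the whole second after the job is handed in: All five chips lie still in the catch tray, under 32 mm above the bench; the bottle stands upright (0.1 rad) and wholly on the mat (centre within 36 mm of the mat's along both mat axes); the scraper stands flat (0.1 rad) and still on the panel's top (5 mm) (all of step 3 and x of bottle in the frame of mat between -0.036 and 0.036 m and y of bottle in the frame of mat between -0.036 and 0.036 m and angle between each of bottle, scraper's own z axis and vertical below 0.1 rad and height (world z) of bottle below 0.01 m and linear speed of each of bottle, scraper, chip1, chip2, chip3, chip4, chip5 below 0.03 m/s and x of scraper in the frame of panel between -0.13 and 0.13 m and y of scraper in the frame of panel between -0.16 and 0.16 m and z of scraper in the frame of panel between 0.04 and 0.05 m and angular speed of scraper below 0.3 rad/s); the robot touches nothing.
It fails at once if the gripper's fingers touch a glass chip (contact force between any of chip1, chip2, chip3, chip4, chip5 and the fingers above 0.3 N).
It fails at once if the bottle is tipped by more than 0.6 rad (angle between bottle's own z axis and vertical above 0.6 rad).
It also fails if it takes over 72 s, if anything falls off the work surface, if the arm or the gripper's body presses on something with over 40 N, if the wrist force passes 120 N, or if a joint passes its speed limit or range.

## Working session

There is one attempt and no reset: what is moved stays moved. The work goes in short steps, each a Python script; the robot and the scene stay as the last script left them, time stands still between calls to the robot, and variables do not carry over. Pictures are saved under pics/ and viewed, and the job is handed in when it is done.

```bash
ls; mkdir -p pics
python3 - <<'E'
from bench import bot, imaging
import cv2
for n in ["scene","side","wrist"]:
    m=imaging.camera_model(n); print(n,{k:(v.round(3).tolist() if hasattr(v,'round') else v) for k,v in m.items()})
    im=imaging.capture(n); cv2.imwrite(f"pics/{n}0.png",im)
print(bot.get_state())
E
```

```text
pics
scene {'K': [[405.91, 0.0, 278.334], [0.0, 405.91, 203.931], [0.0, 0.0, 1.0]], 'position': [1047.501, 85.626, 797.51], 'rotation': [0.585, 0.011, 1.736]}
side {'K': [[391.079, 0.0, 285.676], [0.0, 391.079, 205.064], [0.0, 0.0, 1.0]], 'position': [113.099, -544.882, 870.078], 'rotation': [0.705, -0.008, -0.668]}
wrist {'K': [[331.033, 0.0, 280.616], [0.0, 331.033, 208.599], [0.0, 0.0, 1.0]], 'position': [91.075, 548.869, 372.663], 'rotation': [-0.329, 0.002, 1.257]}
{'t': 0.15, 'qpos': array([ 1.12382460e+00,  3.26760251e-01, -1.93343871e-01,  1.05200318e+00,
        1.88069994e-07,  1.43664410e+00]), 'joint_velocities': array([ 0.00063655, -0.00198118,  0.00420698, -0.00132045,  0.00016479,
       -0.0012307 ]), 'effort': array([ 6.15163754e-04, -4.43705750e+01,  2.62663221e+01,  1.04849794e-02,
       -1.05316076e-04, -1.28060822e-05]), 'tcp_pos': array([169.03197669, 522.92259981, 230.69292068]), 'orientation': array([-3.14029348e+00, -1.75530028e-04,  2.82877304e+00]), 'contact_force': array([0.11329907, 0.22002323, 0.11277364]), 'wrist_torque': array([-0.03553315, -0.01679267,  0.02728885]), 'opening': 1.0028986620162916}
```

View pics/scene0.png

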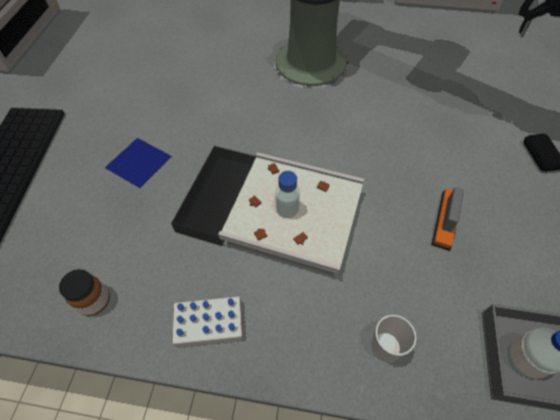

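View pics/side0.png

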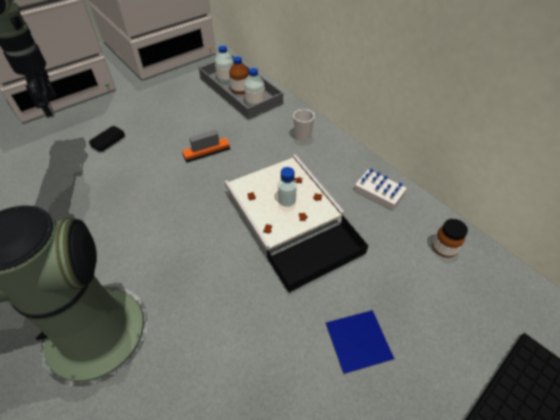

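View pics/wrist0.png

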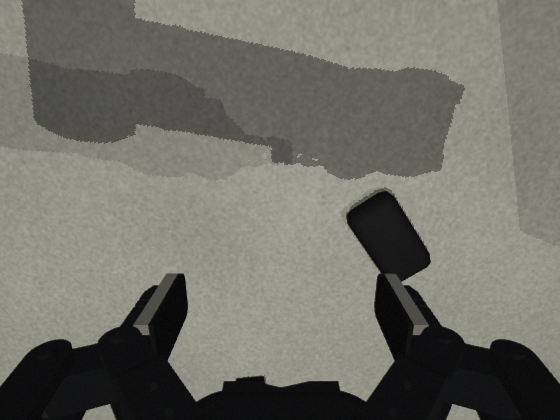

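```bash
cat > h.py <<'E'
import numpy as np, cv2
from scipy.spatial.transform import Rotation as Ro
from bench import bot, imaging, solve_ik
def R_of(m):
    return Ro.from_euler('xyz',m['rotation']).as_matrix() if np.shape(m['rotation'])==(3,) else np.array(m['rotation'])
def ray(m,uv,z):
    uv=np.atleast_2d(uv).astype(float); K=np.array(m['K'])
    d=np.c_[(uv[:,0]-K[0,2])/K[0,0],-(uv[:,1]-K[1,2])/K[1,1],-np.ones(len(uv))]@R_of(m).T
    p=np.array(m['position']); return p+d*((z-p[2])/d[:,2])[:,None]
def proj(m,P):
    c=(np.atleast_2d(P)-np.array(m['position']))@R_of(m); K=np.array(m['K'])
    return np.c_[K[0,0]*c[:,0]/-c[:,2]+K[0,2],K[1,1]*c[:,1]/c[:,2]+K[1,2]]
def blobs(mask,amin):
    n,l,s,c=cv2.connectedComponentsWithStats(mask.astype(np.uint8))
    return [(int(s[i,4]),c[i],l==i) for i in range(1,n) if s[i,4]>=amin]
def rect(mask_):
    c,_=cv2.findContours(mask_.astype(np.uint8),cv2.RETR_EXTERNAL,cv2.CHAIN_APPROX_NONE)
    return max(c,key=cv2.contourArea)[:,0,:]
def hsv(im): return cv2.cvtColor(im,cv2.COLOR_BGR2HSV).astype(int)
E
cat > see.py <<'E'
from h import *
import sys
for n in ["scene","side"]:
    im=cv2.imread(f"pics/{n}0.png"); m=imaging.camera_model(n); H=hsv(im); h,s,v=H[...,0],H[...,1],H[...,2]
    print("==",n)
    for nm,mk,z,a in [("blue",(h>105)&(h<130)&(s>150),4,80),("orange",(h>3)&(h<16)&(s>200)&(v>170),12,60),("chip",(h<18)&(s>110)&(v<175)&(v>60),49,15),("white",(v>195)&(s<60),45,1500)]:
        for A,c,b in blobs(mk,a):
            q=ray(m,rect(b),z)[:,:2].astype(np.float32); r=cv2.minAreaRect(q)
            print(nm,A,c.round(1),ray(m,c,z)[0].round(1),"rect",np.round(r[0],1),np.round(r[1],1),round(r[2],1))
E
python3 see.py
```

```text
== scene
blue 1574 [137.7 162.2] [ 461.  -382.2    4. ] rect [ 458.8 -382.1] [114.9 114.6] 67.1
blue 170 [287.3 178.2] [452.1  -0.6   4. ] rect [ 4.513e+02 -3.000e-01] [36.8 36.8] 9.0
blue 105 [556.3 339.9] [753.4 564.1   4. ] rect [751.3 563.1] [12.4 36. ] 78.7
orange 159 [444.2 236.4] [562.5 364.5  12. ] rect [561.  364.8] [31.1 32.9] 76.7
chip 57 [273. 168.] [461.5 -33.6  49. ] rect [462.  -34.5] [24.1 17.4] 31.0
chip 61 [322.8 185.5] [493.8  87.2  49. ] rect [493.6  87.2] [21.  18.1] 72.2
chip 374 [443.3 220.8] [546.7 351.5  49. ] rect [534.1 361.4] [ 37.1 152.9] 78.0
chip 62 [254.4 201.1] [560.3 -58.5  49. ] rect [561.2 -59.2] [21.4 18.5] 49.0
chip 73 [260.  233.6] [639.8 -30.3  49. ] rect [639.2 -30.2] [19.1 19.9] 39.2
chip 78 [300.3 237.9] [636.5  55.1  49. ] rect [636.8  55.8] [17.4 23.9] 50.0
chip 325 [ 87.9 296.5] [ 829.1 -332.7   49. ] rect [ 825.  -336.5] [44.  63.6] 63.6
== side
blue 137 [287.2 174.3] [656.4 125.5   4. ] rect [657.  124.5] [57.  34.5] 52.1
blue 2590 [358.6 341.4] [ 455.  -386.6    4. ] rect [ 457. -384.] [115.3 115.3] 67.1
orange 66 [217.7 144.9] [554.8 367.8  12. ] rect [535.1 375. ] [ 28.2 103.3] 80.1
chip 233 [238.3  71.7] [826.5 645.6  49. ] rect [828.3 647.7] [109.2  66.3] 55.4
chip 22 [238.1  92.2] [748.8 530.8  49. ] rect [749.  532.1] [12.7 37.3] 52.4
chip 245 [205.4 150.5] [491.6 329.   49. ] rect [496.3 338.2] [ 50.  143.1] 78.0
chip 24 [298.  179.5] [639.8  54.6  49. ] rect [639.8  54.6] [12.2 17.6] 52.1
chip 35 [250.9 195.6] [495.3  87.3  49. ] rect [495.6  87.4] [19.4 16.9] 54.7
chip 37 [317.2 196.4] [640.5 -29.8  49. ] rect [640.4 -29.6] [20.8 17.9] 34.7
chip 39 [302.5 216.2] [562.  -59.1  49. ] rect [563.5 -59.4] [21.  16.2] 50.4
chip 45 [267.4 228.4] [463.  -33.9  49. ] rect [462.2 -33.5] [23.  15.7] 53.2
chip 217 [448.8 240.1] [ 808.4 -350.9   49. ] rect [ 812.  -349.3] [46.1 63.4] 18.4
white 4414 [280.4 203.1] [545.7  17.2  45. ] rect [558.9  31.2] [260.2 220.6] 81.0
```

Run:
```python
import cv2
a=cv2.imread('pics/scene0.png')[140:280,165:375]; cv2.imwrite('pics/c1.png',cv2.resize(a,None,fx=3.8,fy=3.8,interpolation=2))
a=cv2.imread('pics/side0.png')[150:295,215:375]; cv2.imwrite('pics/c2.png',cv2.resize(a,None,fx=4,fy=4,interpolation=2))
```

```text
(no output)
```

View pics/c1.png

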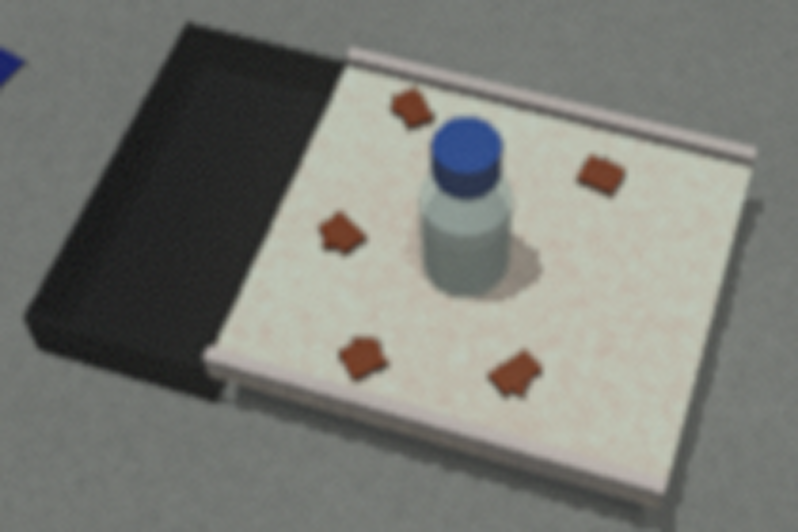

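View pics/c2.png

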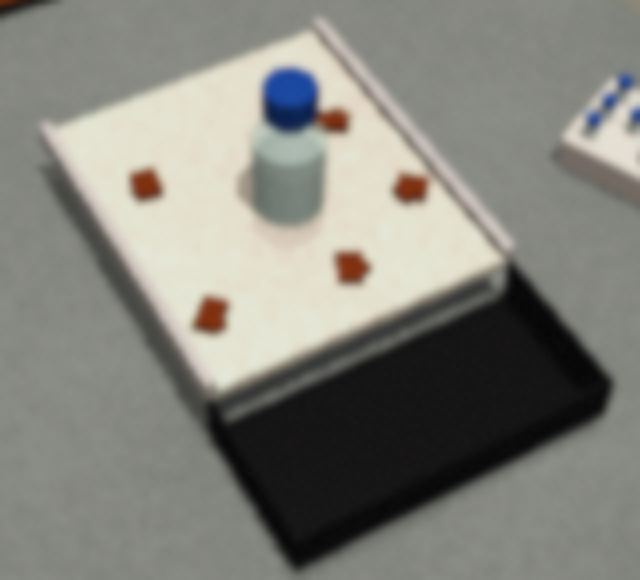

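Run:
```python
from h import *
sc=imaging.camera_model("scene"); si=imaging.camera_model("side")
def crop(p,o,f): return np.array(p)/f+np.array(o)-0.4
p1=crop([[345,68],[752,168],[221,345]],[165,140],3.8)
print("scene white farL farR nearL(z45)",ray(sc,p1,45)[:,:2].round(1).tolist())
k=crop([[350,50],[754,152],[208,353],[662,493]],[165,140],3.8)
print("scene kerb tops z55",ray(sc,k,55)[:,:2].round(1).tolist())
p2=crop([[60,127],[312,32],[218,390],[500,264]],[215,150],4)
print("side white",ray(si,p2,45)[:,:2].round(1).tolist())
im=cv2.imread("pics/side0.png");H=hsv(im)
b=[b for b in blobs((H[...,2]>195)&(H[...,1]<60),1500)][0][2]
r=cv2.minAreaRect(ray(si,rect(b),45)[:,:2].astype(np.float32)); print(cv2.boxPoints(r).round(1).tolist())
for z in (140,146,152,159):
  print(z,ray(sc,[287.3,178.2],z)[0].round(1),ray(si,[287.2,174.3],z)[0].round(1))
for n,m in (("scene",sc),("side",si)):
  im=cv2.imread(f"pics/{n}0.png");H=hsv(im);h,s,v=H[...,0],H[...,1],H[...,2]
  mk=(h<18)&(s>130)&(v>60)
  for A,c,b in blobs(mk,200):
    q=rect(b); 
    for z in (0,24):
      r=cv2.minAreaRect(ray(m,q,z)[:,:2].astype(np.float32)); print(n,A,c.round(),z,np.round(r[0],1),np.round(r[1],1),cv2.boxPoints(r).round(1).tolist())
for n,o in (("scene",(400,170)),("side",(165,110))):
  a=cv2.imread(f"pics/{n}0.png")[o[1]:o[1]+90,o[0]:o[0]+90]; cv2.imwrite(f"pics/s_{n}.png",cv2.resize(a,None,fx=6,fy=6,interpolation=2))
```

```text
scene white farL farR nearL(z45) [[433.2, -81.7], [471.9, 176.5], [642.4, -111.1]]
scene kerb tops z55 [[426.4, -79.2], [467.4, 175.9], [653.9, -114.3], [697.8, 140.0]]
side white [[480.0, 174.1], [689.0, 140.4], [432.9, -81.7], [645.0, -116.9]]
[[429.6000061035156, -80.0], [647.5, -114.5999984741211], [688.2000122070312, 142.39999389648438], [470.3999938964844, 176.89999389648438]]
140 [554.2  14.1 140. ] [571.1  20.2 140. ]
146 [558.7  14.8 146. ] [567.3  15.6 146. ]
152 [563.2  15.4 152. ] [563.6  10.9 152. ]
159 [568.4  16.2 159. ] [559.2   5.5 159. ]
scene 543 [444. 225.] 0 [500.7 378.9] [ 39.  162.1] [[417.3999938964844, 376.20001220703125], [576.2000122070312, 343.3999938964844], [584.0999755859375, 381.6000061035156], [425.29998779296875, 414.3999938964844]]
scene 543 [444. 225.] 24 [517.2 370.1] [ 37.8 157.2] [[436.3999938964844, 367.5], [590.4000244140625, 335.70001220703125], [598.0, 372.70001220703125], [444.0, 404.5]]
scene 290 [ 87. 297.] 0 [ 812.6 -364. ] [42.3 67.6] [[772.7999877929688, -363.6000061035156], [829.7000122070312, -400.1000061035156], [852.5, -364.5], [79
[... 691 characters left out ...]
3999938964844], [602.0999755859375, 399.6000061035156], [451.3999938964844, 430.79998779296875]]
side 371 [206. 149.] 24 [510.2 363.8] [ 50.8 149.6] [[431.79998779296875, 354.1000061035156], [578.2999877929688, 323.79998779296875], [588.5999755859375, 373.5], [442.1000061035156, 403.8999938964844]]
side 201 [449. 240.] 0 [ 853.8 -337.6] [48.6 67.1] [[820.2000122070312, -313.5], [841.4000244140625, -377.1000061035156], [887.5, -361.79998779296875], [866.2999877929688, -298.1000061035156]]
side 201 [449. 240.] 24 [ 833.4 -343.3] [47.3 65.3] [[800.7000122070312, -319.79998779296875], [821.2999877929688, -381.79998779296875], [866.2000122070312, -366.79998779296875], [845.5, -304.8999938964844]]
```

View pics/s_scene.png

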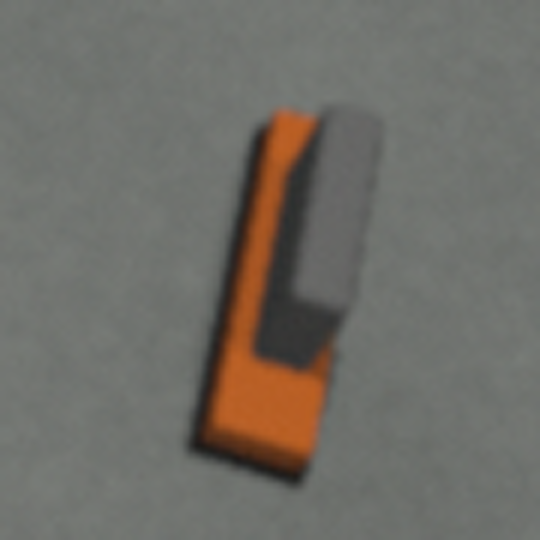

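View pics/s_side.png

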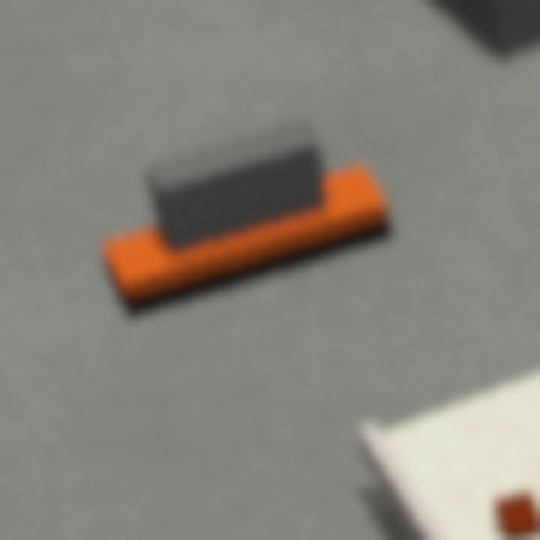

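Run:
```python
from h import *
sc=imaging.camera_model("scene"); si=imaging.camera_model("side")
f=lambda p,o:np.array(p)/6+np.array(o)-0.42
print("scene top24",ray(sc,f([[283,108],[212,432],[313,458]],(400,170)),24)[:,:2].round(1).tolist())
g=ray(sc,f([[330,105],[383,120],[350,308],[297,300]],(400,170)),72)[:,:2]; print("scene grip72",g.round(1).tolist(),g.mean(0))
t=ray(si,f([[105,240],[365,165],[387,200],[128,282]],(165,110)),24)[:,:2]; print("side top24",t.round(1).tolist(),t.mean(0))
g=ray(si,f([[148,170],[300,120],[322,148],[160,190]],(165,110)),72)[:,:2]; print("side grip",g.round(1).tolist(),g.mean(0))
for nm,p in (("bottle",[562.8,14,220]),("mat",[458,-383,140]),("scr",[510,366,60]),("end",[510,-90,80])):
  for y in (-2.8,-1.57,-.2,0.,1.57,2.94,2.4):
    q=solve_ik(p,[np.pi,0,y]); print(nm,y,None if q is None else np.round(q,2))
```

```text
scene top24 [[436.1, 373.4], [585.9, 339.9], [590.9, 374.6]]
scene grip72 [[470.0, 372.5], [473.9, 391.0], [557.6, 373.2], [557.1, 355.4]] [514.6621146  372.99951894]
side top24 [[446.1, 405.5], [589.8, 372.7], [583.3, 340.4], [439.6, 368.6]] [514.69658757 371.81643616]
side grip [[471.2, 386.4], [555.4, 373.1], [552.3, 346.2], [468.3, 368.6]] [511.79841802 368.5639989 ]
bottle -2.8 [-0.11  0.36 -0.18  1.04  0.   -0.45]
bottle -1.57 [-0.11  0.36 -0.18  1.04  0.   -1.68]
bottle -0.2 [-0.11  0.36 -0.18  1.04  0.   -3.05]
bottle 0.0 [-0.11  0.36 -0.18  1.04  0.    3.04]
bottle 1.57 [-0.11  0.36 -0.18  1.04  0.    1.47]
bottle 2.94 [-0.11  0.36 -0.18  1.04  0.    0.1 ]
bottle 2.4 [-0.11  0.36 -0.18  1.04  0.    0.64]
mat -2.8 [-0.82  0.48 -0.2   0.89  0.   -1.16]
mat -1.57 [-0.82  0.48 -0.2   0.89  0.   -2.39]
mat -0.2 [-0.82  0.48 -0.2   0.89  0.    2.52]
mat 0.0 [-0.82  0.48 -0.2   0.89  0.    2.32]
mat 1.57 [-0.82  0.48 -0.2   0.89  0.    0.75]
mat 2.94 [-0.82  0.48 -0.2   0.89  0.   -0.62]
mat 2.4 [-0.82  0.48 -0.2   0.89  0.   -0.08]
scr -2.8 [ 0.5   0.62 -0.19  0.76  0.    0.16]
scr -1.57 [ 0.5   0.62 -0.19  0.76  0.   -1.07]
scr -0.2 [ 0.5   0.62 -0.19  0.76  0.   -2.44]
scr 0.0 [ 0.5   0.62 -0.19  0.76  0.   -2.64]
scr 1.57 [ 0.5   0.62 -0.19  0.76  0.    2.08]
scr 2.94 [ 0.5   0.62 -0.19  0.76  0.    0.71]
scr 2.4 [ 0.5   0.62 -0.19  0.76  0.    1.25]
end -2.8 [-0.32  0.42 -0.48  0.67  0.   -0.66]
end -1.57 [-0.32  0.42 -0.48  0.67  0.   -1.89]
end -0.2 [-0.32  0.42 -0.48  0.67  0.    3.02]
end 0.0 [-0.32  0.42 -0.48  0.67  0.    2.82]
end 1.57 [-0.32  0.42 -0.48  0.67  0.    1.25]
end 2.94 [-0.32  0.42 -0.48  0.67  0.   -0.12]
end 2.4 [-0.32  0.42 -0.48  0.67  0.    0.42]
```

Run:
```python
from h import *
t=bot.get_state()['t']
bot.move_ptp([563,14,250],[np.pi,0,2.94])
m=imaging.camera_model("wrist"); im=imaging.capture("wrist"); cv2.imwrite("pics/w1.png",im)
s=bot.get_state(); print(t,s['t'],s['tcp_pos'])
H=hsv(im);h,s_,v=H[...,0],H[...,1],H[...,2]
for A,c,b in blobs((h>105)&(h<130)&(s_>130),200):
    (cx,cy),r=cv2.minEnclosingCircle(rect(b)); print(A,c,cx,cy,r,ray(m,[cx,cy],159)[0],ray(m,[cx,cy],150)[0])
```

```text
0.15 2.5 [562.88982583  14.92844744 250.01258482]
2050 [282.22       213.93463415] 281.5 213.5 26.879459381103516 [564.48893676  15.58987633 159.        ] [567.6552528   14.97113675 150.        ]
```

View pics/w1.png

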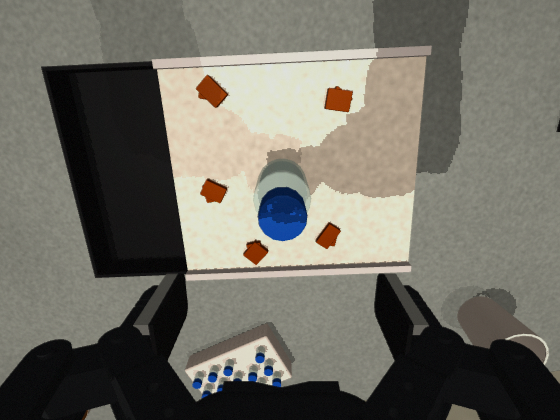

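Run:
```python
from h import *
m=imaging.camera_model("wrist"); im=cv2.imread("pics/w1.png")
k=ray(m,[[154,64],[431,50],[187,276],[411,268]],55)[:,:2]; print(k.round(1).tolist(),k.mean(0))
H=hsv(im);h,s_,v=H[...,0],H[...,1],H[...,2]
for A,c,b in blobs((h<12)&(s_>180)&(v>90),100): print(A,c.round(),ray(m,c,50)[0].round(1))
bot.grip(1.0)
bot.movel([564,15,124],max_speed=110)
f0=bot.get_state()['contact_force']
bot.grip(0.2,effort=40)
s=bot.get_state(); print(s['t'],s['tcp_pos'],s['opening'],s['contact_force']-f0)
cv2.imwrite("pics/side1.png",imaging.capture("side"))
```

```text
[[431.6, -79.0], [471.3, 175.8], [654.6, -113.9], [695.7, 140.8]] [563.2845135   30.93665763]
499 [210.  91.] [465.1 -34.5  50. ]
492 [338.  99.] [497.3  86.6  50. ]
359 [213. 192.] [563.9 -59.3  50. ]
319 [328. 237.] [640.4  54.3  50. ]
305 [255. 253.] [643.2 -31.2  50. ]
4.5167 [564.31354232  15.06036629 124.43031913] 0.4322355408701843 [-0.2088424   1.36329657  3.56294435]
```

View pics/side1.png

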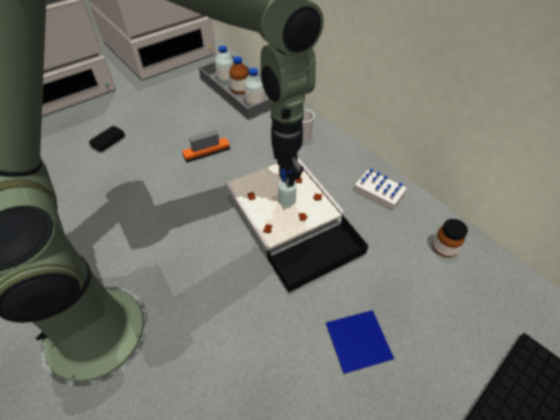

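```bash
python3 - <<'E'
from h import *
bot.movel([564,15,185],max_speed=100)
bot.movel([458,-383,150],max_speed=170)
m=imaging.camera_model("side"); im=imaging.capture("side"); cv2.imwrite("pics/side2.png",im)
im=imaging.capture("scene"); cv2.imwrite("pics/scene2.png",im)
print(bot.get_state()['t'],bot.get_state()['opening'])
bot.movel([458,-383,95],max_speed=80)
r=bot.movel([458,-383,81],max_speed=25,threshold=3)
s=bot.get_state(); print(s['t'],r,s['tcp_pos'],s['contact_force'])
cv2.imwrite("pics/side3.png",imaging.capture("side"))
E
python3 -c "
import cv2,numpy as np
a=cv2.imread('pics/side2.png');b=cv2.imread('pics/side3.png')
cv2.imwrite('pics/side23.png',np.hstack([cv2.resize(x[220:420,270:470],None,fx=2,fy=2) for x in (a,b)]))"
```

```text
8.0083 0.4336014847337509
9.325 True [ 458.08863348 -383.01299061   83.41381111] [-0.13374173  0.42718151  5.08925673]
```

View pics/side23.png

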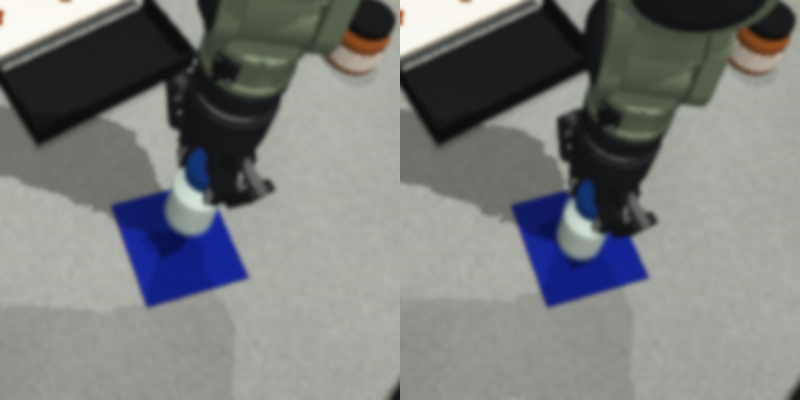

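Run:
```python
from h import *
bot.grip(1.0); bot.dwell(0.3)
bot.movel([458,-383,200],max_speed=120)
cv2.imwrite("pics/side4.png",imaging.capture("side"));
bot.move_ptp([514,372,200],[np.pi,0,2.937])
bot.dwell(0.2)
m=imaging.camera_model("wrist"); im=imaging.capture("wrist"); cv2.imwrite("pics/w2.png",im)
import pickle; pickle.dump(m,open("w2.pkl","wb"))
s=bot.get_state(); print(s['t'],s['tcp_pos'],s['opening'])
H=hsv(im);h,s_,v=H[...,0],H[...,1],H[...,2]
for A,c,b in blobs((h<18)&(s_>130)&(v>60),300):
    for z in (24,):
        r=cv2.minAreaRect(ray(m,rect(b),z)[:,:2].astype(np.float32)); print(A,c.round(),z,np.round(r[0],1),np.round(r[1],1),r[2],cv2.boxPoints(r).round(1).tolist())
a=cv2.imread('pics/side4.png')[220:420,270:470]; cv2.imwrite('pics/side4c.png',cv2.resize(a,None,fx=2,fy=2))
```

```text
14.3167 [514.30509982 371.55083125 200.01317257] 0.997743785230565
2812 [281. 163.] 24 [514.4 372.5] [ 36.3 149. ] 77.96034240722656 [[437.79998779296875, 370.29998779296875], [583.5, 339.20001220703125], [591.0, 374.70001220703125], [445.29998779296875, 405.79998779296875]]
```

View pics/side4c.png

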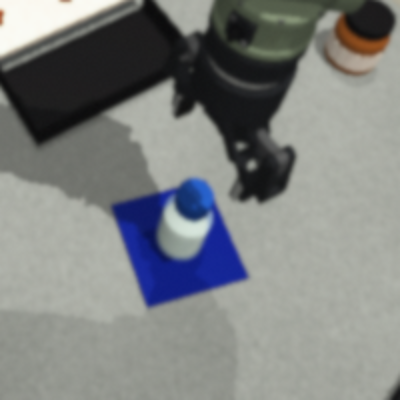

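View pics/w2.png

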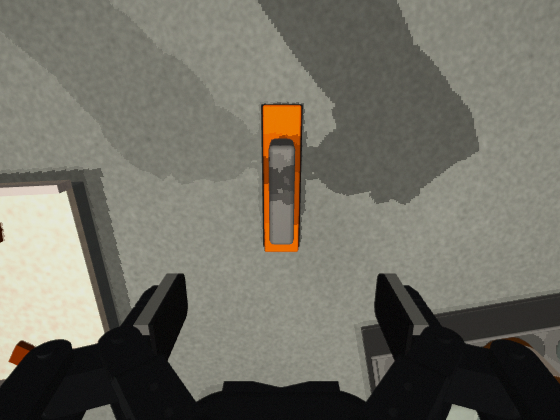

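```bash
cat >> h.py <<'E'
PC=np.array([562.3,30.7]); PY=-0.158
def pp(x,y):
    c,s=np.cos(PY),np.sin(PY); return PC+np.array([c*x-s*y,s*x+c*y])
ORI=[np.pi,0,np.pi+PY]
E
python3 - <<'E'
from h import *
bot.move_ptp([514.4,372.3,110],[np.pi,0,np.pi-0.209])
bot.movel([514.4,372.3,31],max_speed=90)
f0=bot.get_state()['contact_force']
bot.grip(0.0,effort=80)
s=bot.get_state(); print(s['t'],s['tcp_pos'],s['opening'],s['contact_force']-f0)
cv2.imwrite("pics/w3.png",imaging.capture("wrist"))
bot.movel([514.4,372.3,115],max_speed=120)
x,y=pp(-31.5,102)
bot.movel([x,y,115],rot=ORI,max_speed=170)
m=imaging.camera_model("wrist");cv2.imwrite("pics/w4.png",imaging.capture("wrist"))
cv2.imwrite("pics/side5.png",imaging.capture("side"));cv2.imwrite("pics/scene5.png",imaging.capture("scene"))
s=bot.get_state(); print(s['t'],s['tcp_pos'],s['orientation'],s['opening'])
a=cv2.imread('pics/side5.png')[100:300,170:400]; b=cv2.imread('pics/scene5.png')[100:300,170:400]; cv2.imwrite('pics/ss5.png',cv2.resize(np.hstack([a,b]),None,fx=1.7,fy=1.7))
E
```

```text
16.3917 [514.58073748 372.33371021  31.30624906] 0.247911058012559 [-1.83494855 -1.29619526  1.36424849]
18.9917 [547.09262958 137.13017486 114.96149074] [ 3.14149374e+00 -6.50864599e-05  2.98483964e+00] 0.24846460505057952
```

View pics/ss5.png

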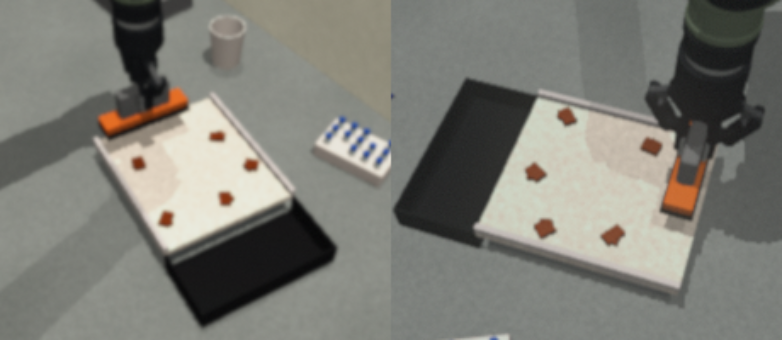

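View pics/w4.png

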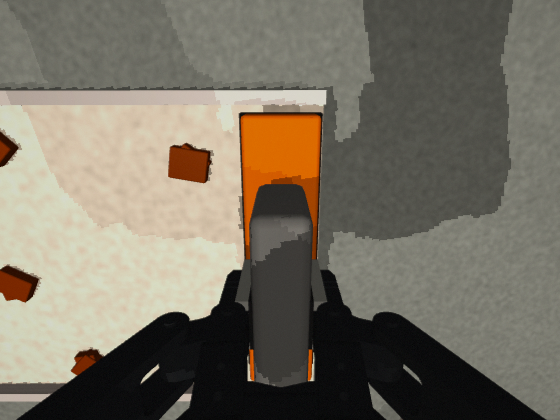

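Run:
```python
from h import *
m=imaging.camera_model("wrist")
def tp(P): d=P[:,:2]-PC; c,s=np.cos(PY),np.sin(PY); return np.c_[c*d[:,0]+s*d[:,1],-s*d[:,0]+c*d[:,1]]
print("end",tp(ray(m,[[240,114],[321,113]],108)).round(1).tolist())
print("kerb outer/inner top z55",tp(ray(m,[[50,91],[300,91],[50,104],[300,104]],55)).round(1).tolist())
print("far kerb inner", tp(ray(m,[[30,384],[170,381]],55)).round(1).tolist())
print("tcp",tp(bot.get_state()['tcp_pos'][None]))
```

```text
end [[-106.2, 85.4], [-106.7, 120.5]]
kerb outer/inner top z55 [[-116.2, -29.7], [-116.3, 114.1], [-109.1, -31.3], [-109.2, 114.2]]
far kerb inner [[101.4, -94.3], [98.2, 16.3]]
tcp [[-31.76403585 102.71169487]]
```

Run:
```python
from h import *
x,y=pp(-31.5,102)
bot.movel([x,y,80],max_speed=80)
r=bot.movel([x,y,74],max_speed=15,threshold=4)
s=bot.get_state(); z=s['tcp_pos'][2]; print(s['t'],r,s['tcp_pos'],s['contact_force'])
bot.movel([x,y,z+0.8],max_speed=15)
f0=bot.get_state()['contact_force']; bot.dwell(0.1)
x,y=pp(-31.5,-40); r=bot.movel([x,y,z+0.8],max_speed=100,threshold=25)
s=bot.get_state(); print(s['t'],r,s['tcp_pos'],s['contact_force']-f0,s['opening'])
cv2.imwrite("pics/w6.png",imaging.capture("wrist"))
cv2.imwrite("pics/side6.png",imaging.capture("side"));cv2.imwrite("pics/scene6.png",imaging.capture("scene"))
a=cv2.imread('pics/side6.png')[100:300,170:400]; b=cv2.imread('pics/scene6.png')[100:300,170:400]; cv2.imwrite('pics/ss6.png',cv2.resize(np.hstack([a,b]),None,fx=1.7,fy=1.7))
```

```text
19.925 True [547.90928799 136.41827741  76.27575416] [-0.19248734  0.11215713  3.9663743 ]
21.8917 False [524.96277372  -3.34640981  77.06025081] [0.41890083 1.15189391 0.34232415] 0.24729047640192262
```

View pics/ss6.png

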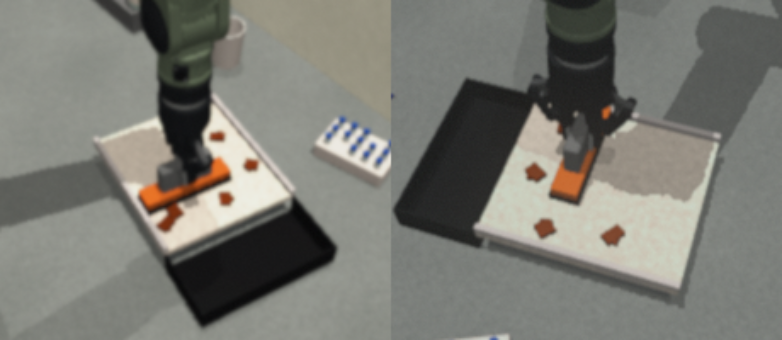

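View pics/w6.png

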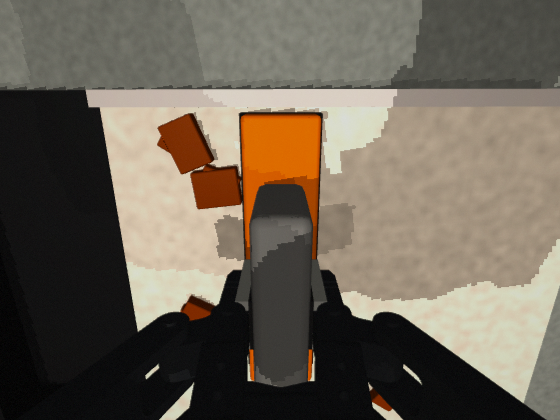

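Run:
```python
from h import *
z=77.1
x,y=pp(-31.5,-130); r=bot.movel([x,y,z],max_speed=90,threshold=30); bot.dwell(0.15)
s=bot.get_state(); print(s['t'],r,s['tcp_pos'],s['opening'])
cv2.imwrite("pics/w7.png",imaging.capture("wrist"))
cv2.imwrite("pics/side6.png",imaging.capture("side"));cv2.imwrite("pics/scene6.png",imaging.capture("scene"))
a=cv2.imread('pics/side6.png')[100:300,170:400]; b=cv2.imread('pics/scene6.png')[100:300,170:400]; cv2.imwrite('pics/ss7.png',cv2.resize(np.hstack([a,b]),None,fx=1.7,fy=1.7))
```

```text
23.3417 False [510.78564566 -92.19611838  77.09042194] 0.24435969808175675
```

View pics/ss7.png

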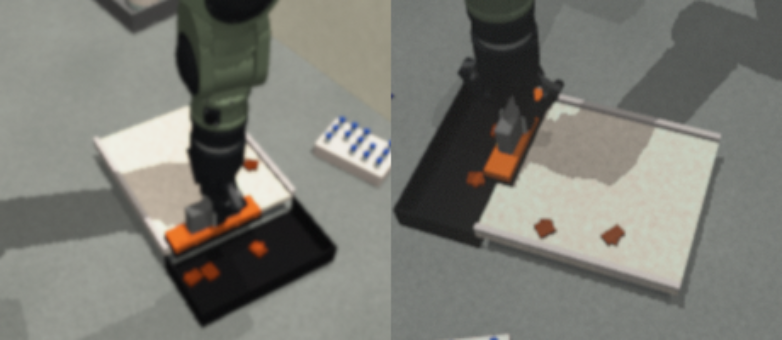

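View pics/w7.png

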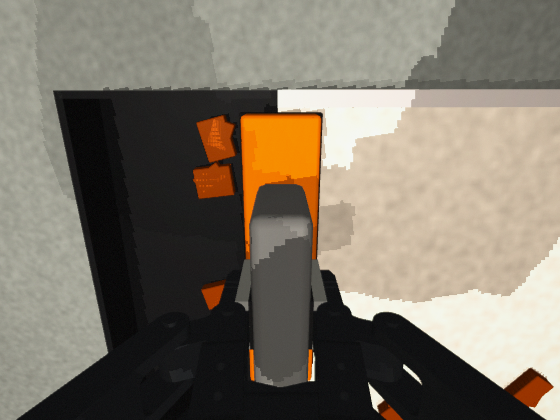

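Run:
```python
from h import *
z=77.1
x,y=pp(-31.5,-130); bot.movel([x,y,105],max_speed=100)
x,y=pp(32,94); bot.movel([x,y,105],rot=ORI,max_speed=170)
cv2.imwrite("pics/w8.png",imaging.capture("wrist"))
cv2.imwrite("pics/side8.png",imaging.capture("side"));cv2.imwrite("pics/scene8.png",imaging.capture("scene"))
s=bot.get_state(); print(s['t'],s['tcp_pos'],s['opening'])
a=cv2.imread('pics/side8.png')[100:300,170:400]; b=cv2.imread('pics/scene8.png')[100:300,170:400]; cv2.imwrite('pics/ss8.png',cv2.resize(np.hstack([a,b]),None,fx=1.7,fy=1.7))
```

```text
25.5833 [608.54356976 117.68053676 105.09560153] 0.2496317454403282
```

View pics/ss8.png

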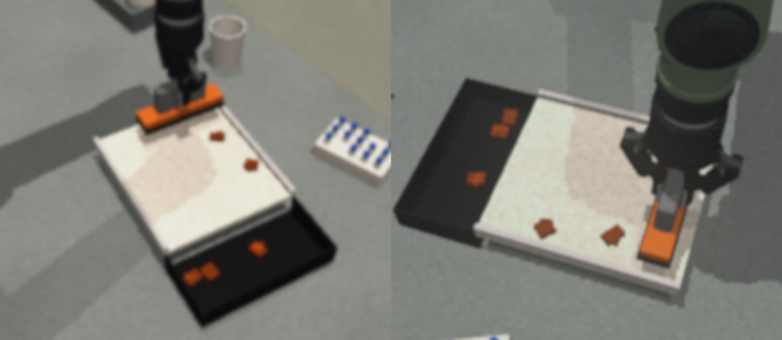

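Three chips are in the tray and two remain on the +x side (side view near (216,135) and (251,164) in the composite). The scraper's end is inside the kerb, so I'll make the second stroke.

Run:
```python
from h import *
x,y=pp(32,94)
bot.movel([x,y,81],max_speed=80)
r=bot.movel([x,y,74],max_speed=15,threshold=4)
s=bot.get_state(); z=s['tcp_pos'][2]; print(s['t'],r,s['tcp_pos'],s['contact_force'])
bot.movel([x,y,z+0.8],max_speed=15); bot.dwell(0.1)
x,y=pp(32,-60); r=bot.movel([x,y,z+0.8],max_speed=95,threshold=25); print(r)
cv2.imwrite("pics/w9.png",imaging.capture("wrist"))
if not r:
    x,y=pp(32,-130); r=bot.movel([x,y,z+0.8],max_speed=90,threshold=30); bot.dwell(0.2); print(r)
s=bot.get_state(); print(s['t'],s['tcp_pos'],s['opening'])
cv2.imwrite("pics/w10.png",imaging.capture("wrist"))
cv2.imwrite("pics/side6.png",imaging.capture("side"));cv2.imwrite("pics/scene6.png",imaging.capture("scene"))
a=cv2.imread('pics/side6.png')[100:300,170:400]; b=cv2.imread('pics/scene6.png')[100:300,170:400]; cv2.imwrite('pics/ss10.png',cv2.resize(np.hstack([a,b]),None,fx=1.7,fy=1.7))
```

```text
26.4333 True [609.17014906 118.52478062  76.28090451] [ 0.46320041 -0.93236312  5.09267319]
False
False
29.7833 [ 573.50226687 -102.12615011   77.06081616] 0.24245916360531095
```

View pics/ss10.png

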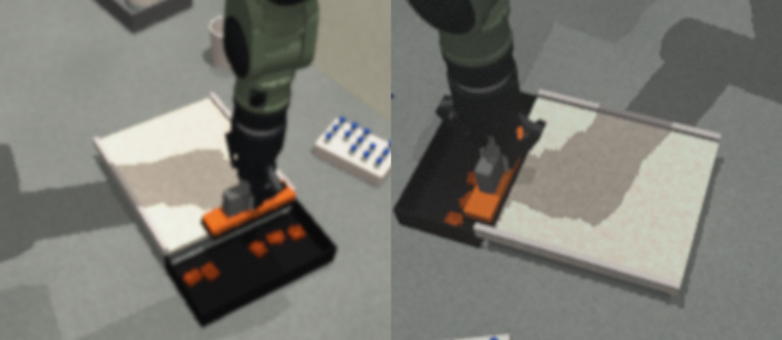

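Run:
```python
from h import *
x,y=pp(32,-130); bot.movel([x,y,100],max_speed=80)
x,y=pp(0,10); bot.movel([x,y,100],rot=ORI,max_speed=140)
bot.movel([x,y,80],max_speed=70)
r=bot.movel([x,y,74],max_speed=15,threshold=4)
print(r,bot.get_state()['tcp_pos'])
bot.grip(1.0); bot.dwell(0.3)
bot.movel([x,y,220],max_speed=120)
x,y=pp(-40,160); bot.movel([x,y,300],max_speed=200); bot.dwell(0.3)
s=bot.get_state(); print(s['t'],s['contact_force'])
for n in("scene","side"):
    im=imaging.capture(n); m=imaging.camera_model(n); cv2.imwrite(f"pics/{n}11.png",im)
    H=hsv(im);h,s_,v=H[...,0],H[...,1],H[...,2]
    for A,c,b in blobs((h<18)&(s_>150)&(v>60),15):
        P=ray(m,c,8)[0]; d=P[:2]-PC; cc,ss=np.cos(PY),np.sin(PY)
        print(n,A,c.round(),np.round([cc*d[0]+ss*d[1],-ss*d[0]+cc*d[1]]))
    for A,c,b in blobs((h>105)&(h<130)&(s_>130),60): print(n,'blue',A,c.round(),ray(m,c,108)[0].round(1))
a=cv2.imread('pics/side11.png')[130:390,200:470]; b=cv2.imread('pics/scene11.png')[100:360,90:390]; cv2.imwrite('pics/ss11.png',cv2.resize(np.hstack([a,b]),None,fx=1.4,fy=1.4))
```

```text
True [564.40939015  40.49847947  76.26637213]
35.9417 [-0.24811784  0.58048831  0.30198781]
scene 126 [236. 173.] [ -78. -172.]
scene 395 [297. 215.] [-6.  7.]
scene 73 [220. 205.] [  21. -174.]
scene 79 [215. 218.] [  58. -170.]
scene 63 [207. 228.] [  89. -177.]
scene 162 [ 85. 299.] [ 319. -345.]
scene blue 216 [124. 133.] [ 460.8 -381.9  108. ]
scene blue 1072 [139. 166.] [ 546.5 -314.2  108. ]
scene blue 111 [556. 340.] [791.9 501.3 108. ]
side 438 [279. 194.] [15. 46.]
side 189 [449. 240.] [ 337. -323.]
side 73 [344. 236.] [  95. -175.]
side 77 [332. 239.] [  61. -168.]
side 79 [321. 246.] [  25. -172.]
side 168 [288. 261.] [ -76. -170.]
side blue 2129 [358. 342.] [ 412.2 -406.7  108. ]
```

View pics/ss11.png

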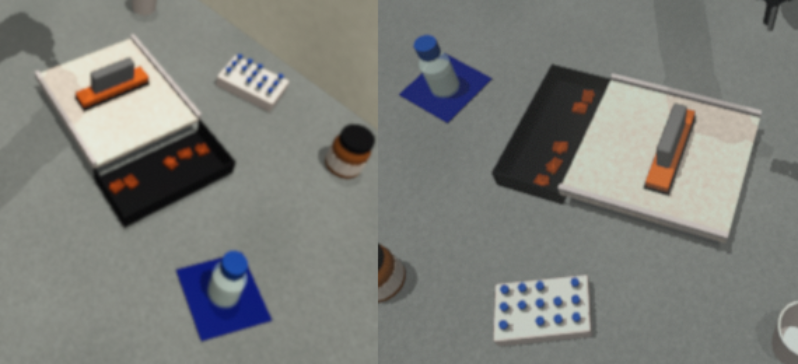

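All five chips are in the tray, around panel y −170 mm. The scraper stands flat on the panel, the bottle is upright on the mat with its cap at (461, −382), and the arm is clear of everything.

```bash
python3 -c "
from bench import bot
bot.sign_off(); print(bot.get_state()['t'])"
```

```text
the job is handed in; nothing more can be done
the job is handed in; nothing more can be done
```

The job is done and handed in, with about 36 s of the 72 s used; the hand-in itself gives no verdict.

- **Bottle:** I lifted it by its cap, stood it on the mat, let go and backed away. In the last pictures it stands upright with its cap at about (461, −382), roughly 3 mm from the measured mat centre.
- **Scraper and chips:** I held the scraper by its grey grip and swept twice, once along each side of the panel. Each sweep ran about 0.8 mm above the surface and about 3 mm inside the kerb.
- **Last checks:**
  - Both fixed cameras show all five chips in the tray, at panel y of about −170 mm and x from about −80 to +95 mm. Two of them touch and show up as one blob.
  - The scraper stands flat near the panel's centre.
  - The arm is well clear, with under 1 N on the tool.

No check failed. The two cameras' panel positions agreed to within about 3 mm, and I used their average.

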